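Clear the paint kettle off the tool chest and hold its lid half open

TASK

A paint kettle has been left standing on the tool chest. Lift it off, set it down gently and upright on the square of cardboard beside the chest with its whole foot on the card, and let go of it; then lift the chest's lid and hold it open at 45 degrees, so that I can reach the sockets inside. The lid falls shut by itself, so finish while still holding it with the gripper at that angle, propped by nothing else, and leave the tin, the tape and the scraper where they are.

Things in the scene. Friction and masses are not known exactly. Their poses are not given: they have to be found in the camera images.
- chest: Grey steel tool chest, fixed, an open box 240 (x) x 300 (y) x 110 mm high, walls 6 mm, under a lid of the same outline whose flat top is 118 mm above the bench when shut; a lip hangs down in front. Origin: centre of the underside. x points from front (handle side) to back (hinge), y along the hinge, z up. Stands left or right on the bench, yaw within 0.25 rad.
- lid (a joint): Angle of the chest's lid in rad: 0 shut, growing as the front edge rises, stop at 1.25; 45 degrees is 0.785. Hinged along the chest's back top edge, a 7 mm sheet of roughly 0.6 kg, almost no friction: from any angle it falls shut when let go.
- lid_handle (a point): Middle of the lid's bar handle: round steel bar 10 mm thick, 120 mm long, along the chest's y, on two legs, centred; axis 40 mm above the lid's face, 30 mm behind its front edge. Shut, it is 210 mm in front of the hinge and 47 mm above it. Moves with the lid; orientation is the lid's (chest axes when shut). The round bar can turn between the pads as the lid swings.
- lid_hinge (a point): Point on the hinge axis at the middle of the chest's back edge, 111 mm above the bench; the axis runs along the chest's y. A positive turn about +y opens the lid.
- kettle: Steel paint kettle, loose, roughly 0.35 kg, empty: round pot, foot 90 mm and rim 106 mm across, 85 mm high, with a stiff bow handle standing over it. Origin: centre of the underside; z up; the bow lies in its y-z plane. At the start it stands on the shut lid, behind the bar handle.
- kettle_grip (a point): Middle of the kettle's grip: a black round bar 16 mm thick and 66 mm long along the kettle's y axis at the top of the bow, 145 mm above the kettle's underside (60 mm above the rim).
- board: Square of brown card, 180 x 180 x 4 mm, fixed flat to the bench on the other side from the chest. Origin: centre of its underside, axes along its sides.
- tin: Closed steel paint tin, 80 mm across, 100 mm high, loose, bystander, near the robot's left. Origin: centre of the underside.
- tape: Yellow tape roll lying flat, 90 mm across, 25 mm high, loose, bystander, at the left of the bench. Origin: centre of the underside.
- scraper: Scraper with blue handle, about 200 mm long, lying flat, loose, bystander, near the robot's right. Origin: under its middle, x along it.
Mind the look-alikes: they are no part of the job. What is shaped like the kettle but blue or yellow is not meant.

How it is judged:
On the way, in this order (a step that is already met when the one before it is completed fails the run):
1. the kettle is lifted clear of the lid in the gripper (z of kettle in the frame of chest above 0.135 m and contact force between kettle and chest below 0.1 N and contact force between the fingers and kettle above 0.5 N), for 0.1 s.
2. the kettle stands upright on the card, let go of, the lid still shut (x of kettle in the frame of board between -0.048 and 0.048 m and y of kettle in the frame of board between -0.048 and 0.048 m and height (world z) of kettle below 0.01 m and angle between kettle's own z axis and vertical below 0.08 rad and linear speed of kettle below 0.03 m/s and contact force between the fingers and kettle below 0.1 N and contact force between kettle and board above 0.5 N and value of joint lid below 0.08 rad), for 0.2 s.
3. the lid is held at 45 degrees by the gripper (value of joint lid between 0.655 and 0.915 rad and velocity of joint lid between -0.1 and 0.1 rad/s and contact force between the fingers and chest above 0.5 N), for 0.3 s.
At the end, for the whole second after the job is handed in: The lid stands still at 45 degrees (within 7.4 degrees), carried by the gripper's fingers (contact over 0.5 N) and touched by no loose thing; the kettle stands upright, released and at rest on the card, within 48 mm of its centre along each side (all of step 3 and contact force between each of chest, the fingers and kettle below 0.1 N and contact force between chest and tin below 0.1 N and contact force between chest and tape below 0.1 N and contact force between chest and scraper below 0.1 N and x of kettle in the frame of board between -0.048 and 0.048 m and y of kettle in the frame of board between -0.048 and 0.048 m and height (world z) of kettle below 0.01 m and angle between kettle's own z axis and vertical below 0.08 rad and linear speed of kettle below 0.03 m/s and contact force between kettle and board above 0.5 N); the arm keeps its last pose, push and grip.
It fails at once if the kettle is dropped or thrown (faster than 0.5 m/s out of the gripper) (contact force between the fingers and kettle below 0.1 N and linear speed of kettle above 0.5 m/s).
It fails at once if the kettle is tipped by more than 35 degrees (angle between kettle's own z axis and vertical above 0.61 rad).
It fails at once if the lid is opened with the kettle still on it (value of joint lid above 0.12 rad and contact force between kettle and chest above 0.1 N).
It fails at once if the tin, the tape or the scraper is moved by more than 30 mm (distance of any of tin, tape, scraper from where it was at the start of the episode above 0.03 m).
It also fails if it takes over 54 s, if anything falls off the work surface, if the arm or the gripper's body presses on something with over 40 N, if the wrist force passes 120 N, or if a joint passes its speed limit or range.

ROBOT

A 7-joint arm with a two-finger parallel gripper is mounted at the origin on the work surface. World frame = base frame: x ahead of the robot, y to its left, z up, the work surface at z = 0. Lengths are in m, angles in rad, forces in N, time in s.
With the tool pointing down it reaches from about 0.4 to 0.85 m from the base axis. Payload 4.5 kg.
Tool frame: the origin (TCP) lies between the finger pads; the fingertips stand 8 mm ahead of it and the grasp point (between the pads) lies 11 mm behind it (r.nose_length is the distance from the TCP to the fingertips, in m); z points along the fingers, y is the line along which they close (so a half turn about z gives the same grasp; the last joint's range is limited). The gripper opens to 85 mm and grips with 20 to 120 N. Pads are 22 mm wide; open, the fingers measure 114 mm over their backs; the gripper's body (76 mm by 85 mm) begins 54 mm behind the grasp point. The pads swing forward as they close: fully open they stand 13 mm farther back than shut.
Start: joints at [1.271, 0.689, -0.195, 1.565, 0.157, 0.902, -0.215], TCP at [0.205, -0.591, 0.239] pointing down, gripper open.
Joint ranges: [-3.01, 3.01], [-0.46, 2.08], [-1.47, 1.51], [0.13, 2.56], [-1, 4.14], [0.04, 2.09], [-2.66, 2.66]. Speed limits (rad/s): [2.57, 2.57, 3.14, 3.14, 3.14, 3.14, 3.14].

INTERFACE

Orientations are given as a 3x3 rotation matrix whose columns are the frame's x, y, z axes.
In Python, from plant import r gives the robot as it stands. Calls block until the motion is done:
- r.move_pose(position, orientation): joint-space move of the TCP to a pose.
- r.move_linear(position, attitude=None, feed=0.15, threshold=None): straight line of the TCP; attitude=None keeps the orientation; feed is the mean speed in m/s. With threshold (N) it stops when the force on the tool has changed by that much, and returns True; else False.
- r.goto_joints(angles): joint-space move.
- r.let_go() and r.grasp(grasp_force=None): open the fingers fully, or close them until they stop; grasp_force is the grip in N (None keeps the last).
- r.pause(seconds).
- r.inverse_kinematics(position, orientation): joint angles nearest the present ones, or None.
- r.state(): the state.
- r.read_camera(name): name is "scene" or "top" or "wrist"; returns a dict with "img" (384x512x3 uint8, blue, green, red), "depth" (384x512 float32, m along the optical axis (not along the pixel's ray), 0 where there is no reading), "camera_matrix" (3x3 intrinsics, pixels), "dist" ([k1, k2, p1, p2, k3] as OpenCV has them; the pictures are not rectified), "R" (3x3) and "t" (3): a world point X has camera coordinates R X + t; the wrist camera has in their place "T_tool_cam" (4x4, takes a point from camera to tool coordinates, whose origin is the TCP and whose axes are the flange's). Camera axes: x right, y down, z forward; pixel columns grow to the right and rows downward; lengths in m; the calibration is good to about 2 mm. A picture is of the moment at which its call begins: read the wrist's pose just before it.
A pose or a line that the arm cannot do raises r.PlanningError and nothing moves.
- r.job_done(): hands the job in; it is judged then, once.
The state is a dict: "t": time; "q": joint angles; "joint_vel": joint speeds; "joint_torque": joint torques, N m; "tcp_pos": TCP position; "tool_rot": TCP orientation; "wrist_force": force on the tool from outside, world axes, zero at the start; "wrist_torque": the same for the moment, N m; "opening": opening from 0.0 (shut) to 1.0 (fully open); "gripper_force": force on a finger pad.
Only numpy, scipy, OpenCV 4.12 (cv2) and the standard library are available. Lean on these libraries where they do the work, as an engineer would, in place of code of your own. Each camera call takes 0.05 s, during which the arm holds its last target. There are 200 camera calls.

## Working session

There is one attempt and no reset: what is moved stays moved. The work goes in short steps, each a Python script; the robot and the scene stay as the last script left them, time stands still between calls to the robot, and variables do not carry over. Pictures are saved under pics/ and viewed, at most 10 in all, crops included, and the job is handed in when it is done.

```bash
ls; mkdir -p pics
python3 - <<'E'
from plant import r
import cv2,numpy as np,pickle
d={}
for n in("scene","top"):
    c=r.read_camera(n);d[n]=c;cv2.imwrite(f"pics/{n}0.png",c["img"]);print(n,c["camera_matrix"].tolist(),c["dist"],np.round(c["R"],3).tolist(),c["t"],(c["depth"]>0).mean())
pickle.dump(d,open("d0.pkl","wb"));print(r.state()["t"],r.nose_length)
a=np.hstack([d["top"]["img"]]);
E
```

```text
pics
scene [[416.48515951857877, 0.0, 256.45539126049005], [0.0, 416.48515951857877, 194.4593273824223], [0.0, 0.0, 1.0]] [-0.04572995  0.          0.          0.          0.        ] [[0.892, 0.452, -0.005], [0.242, -0.486, -0.84], [-0.382, 0.748, -0.543]] [-0.51256131  0.05108996  1.78902139] 0.9960276285807291
top [[449.5884509275307, 0.0, 251.112522694892], [0.0, 449.5884509275307, 192.66778302862585], [0.0, 0.0, 1.0]] [0.03844632 0.         0.         0.         0.        ] [[0.034, -0.999, -0.004], [-0.978, -0.032, -0.208], [0.208, 0.011, -0.978]] [0.07301798 0.57831732 1.52709503] 0.9961802164713541
0.1 0.008
```

View pics/top0.png

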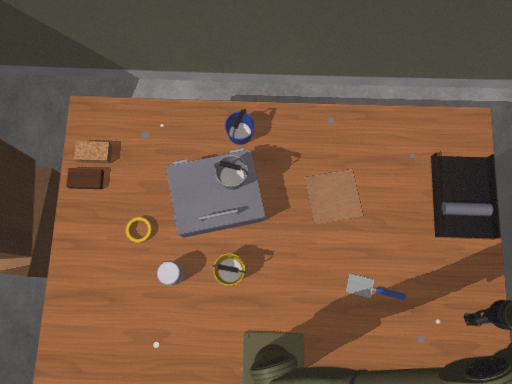

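View pics/scene0.png

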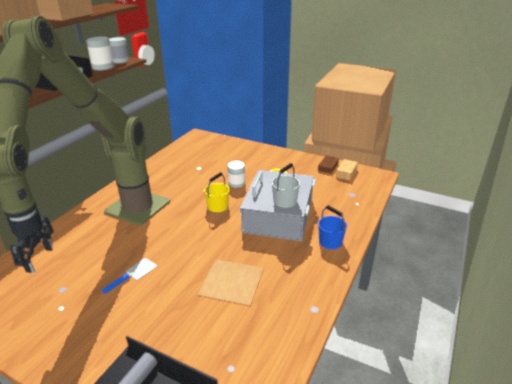

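Top view: the steel kettle is at (232,172) on the chest, its bow black at about (230,167). The look-alikes are blue (239,128) and yellow (229,269), both on the bench. The card is at (334,196) and the bar handle at (218,214). I choose the steel kettle, since it is grey and the only one on the lid.

```bash
cat > h.py <<'E'
import cv2,numpy as np
def world(c,Rwc=None,twc=None):
    "per-pixel world points from depth"
    h,w=c["depth"].shape
    u,v=np.meshgrid(np.arange(w),np.arange(h))
    n=cv2.undistortPoints(np.stack([u,v],-1).reshape(-1,1,2).astype(np.float64),c["camera_matrix"],c["dist"]).reshape(h,w,2)
    P=np.dstack([n,np.ones((h,w))])*c["depth"][...,None]
    if "R" in c: return (P-c["t"])@c["R"]
    T=c["T_tool_cam"]; P=P@T[:3,:3].T+T[:3,3]
    return P@Rwc.T+twc
def rect(p):
    (c,s,a)=cv2.minAreaRect((p*1000).astype(np.float32)); return np.round(c,1),np.round(s,1),round(a,1)
E
python3 - <<'E'
import pickle,cv2,numpy as np
from h import *
d=pickle.load(open("d0.pkl","rb"))
for n in("top","scene"):
    c=d[n];W=world(c);z=W[...,2];x=W[...,0];y=W[...,1]
    hsv=cv2.cvtColor(c["img"],cv2.COLOR_BGR2HSV)
    if n=="top":
        roi=np.zeros(z.shape,bool);roi[140:245,155:275]=1
        b=np.zeros(z.shape,bool);b[160:230,296:370]=1
    else:
        roi=np.zeros(z.shape,bool);roi[155:250,235:320]=1
        b=np.zeros(z.shape,bool);b[250:310,190:270]=1
    m=roi&(abs(z-.118)<.008);m=cv2.morphologyEx(m.astype(np.uint8),cv2.MORPH_OPEN,np.ones((3,3)))>0
    print(n,"lid",rect(W[m][:,:2]),np.median(z[m]))
    lidc=W[m][:,:2].mean(0)
    k=roi&(z>.19)&(z<.215)
    print(" rim",k.sum(),rect(W[k][:,:2]),cv2.minEnclosingCircle((W[k][:,:2]*1000).astype(np.float32)))
    g=roi&(z>.225)&(z<.30)
    print(" grip",g.sum(),np.median(W[g],0),z[g].max(),rect(W[g][:,:2]) if g.sum() else 0)
    t=roi&(z>.245)&(z<.285)
    if t.sum():print(" griptop",t.sum(),W[t].mean(0),rect(W[t][:,:2]))
    hb=roi&(z>.145)&(z<.175)
    if hb.sum():
        q,l,s,_=cv2.connectedComponentsWithStats(hb.astype(np.uint8))
        for i in range(1,q):
            if s[i,4]>8:print("  z.145-.175 comp",s[i],W[l==i].mean(0),rect(W[l==i][:,:2]))
    # card: lighter, less saturated than the wood
    print(" bench hsv",np.median(hsv[b],0))
    cx={"top":(334,196),"scene":(232,282)}[n]
    p=hsv[cx[1]-8:cx[1]+8,cx[0]-8:cx[0]+8].reshape(-1,3);print(" card hsv",p.mean(0),p.std(0))
    m=b&(hsv[...,1]<(np.median(p[:,1])+30))&(hsv[...,2]>60)
    m=cv2.morphologyEx(m.astype(np.uint8),cv2.MORPH_OPEN,np.ones((3,3)))
    q,l,s,_=cv2.connectedComponentsWithStats(m);i=1+s[1:,4].argmax()
    print(" card",s[i],rect(W[l==i][:,:2]),np.median(z[l==i]))
c=d["top"]["img"][95:285,145:375];cv2.imwrite("pics/crop.png",cv2.resize(c,None,fx=3,fy=3))
E
```

```text
top lid (array([571.8, 217.3]), array([255.3, 302.8]), 13.4) 0.11730092922914377
 rim 147 (array([618.5, 157.3]), array([104.4, 103.4]), 28.5) ((618.0882568359375, 158.2718505859375), 53.977840423583984)
 grip 139 [0.61620188 0.15541456 0.26691616] 0.2761652771777785 (array([618.2, 158.7]), array([109.2,  17. ]), 78.5)
 griptop 129 [0.61667082 0.15575017 0.26648077] (array([617.3, 154.1]), array([93.9, 17. ]), 78.5)
  z.145-.175 comp [225 159  21  11  58] [0.65831956 0.14769929 0.16053059] (array([654. , 144.4]), array([72.2, 19.7]), 69.5)
  z.145-.175 comp [218 166   4  14  23] [0.62479887 0.20077325 0.15855516] (array([619.4, 200.5]), array([ 7.1, 50.8]), 87.0)
  z.145-.175 comp [232 181  13   8  14] [0.57688756 0.13655598 0.16102618] (array([579.2, 134. ]), array([ 6.8, 46.1]), 31.7)
  z.145-.175 comp [200 209  39  11 119] [0.4803272  0.19322844 0.16093348] (array([480.7, 193.7]), array([ 10.4, 126.4]), 13.8)
 bench hsv [ 12. 145. 155.]
 card hsv [ 12.7265625  121.39453125 158.87890625] [0.50334574 2.12422076 3.05115635]
 card [ 305  169   60   58 2599] (array([498.6, -82.9]), arr
[... 371 characters left out ...]
riptop 77 [0.61851248 0.14927558 0.26421971] (array([619.2, 158.4]), array([94.9, 17.7]), 75.4)
  z.145-.175 comp [253 171   9  21  53] [0.48394462 0.18310913 0.16027967] (array([482.1, 191. ]), array([  9.3, 130.8]), 14.1)
  z.145-.175 comp [279 182  18   7  98] [0.60499569 0.19927464 0.1619386 ] (array([611.5, 198.5]), array([68.3, 21.6]), 9.8)
  z.145-.175 comp [273 191  26  12 157] [0.63232517 0.12234457 0.15997142] (array([632.8, 130.4]), array([94.8, 42.5]), 27.7)
 bench hsv [ 16. 149. 240.]
 card hsv [ 17.31640625 114.875      242.23046875] [0.54260329 1.89159324 1.57048254]
 card [ 198  259   66   47 2123] (array([ 782.6, -615.1]), array([ 214.8, 1141.1]), 25.9) 0.0030622281335311026
```

View pics/crop.png

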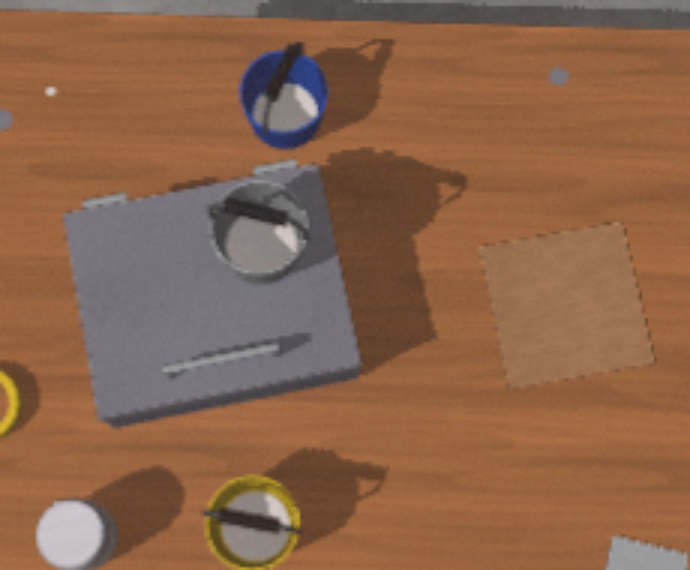

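The close crop confirms it: the steel kettle stands on the lid (crop 260,230), its black grip at (255,210). Blue and yellow stand on the bench. The sizes fit: rim 104–108 mm, lid 303 mm wide at z 0.118, bar 126 × 10 mm at z 0.161, grip top z 0.27. Next I locate the card and check reach for all poses.

```bash
cat >> h.py <<'E'
def down(a):
    "tool pointing down, y (closing line) at angle a in the world xy plane"
    y=np.array([np.cos(a),np.sin(a),0]);z=np.array([0,0,-1.]);return np.column_stack([np.cross(y,z),y,z])
def rays(c,px,z):
    n=cv2.undistortPoints(np.float64(px).reshape(-1,1,2),c["camera_matrix"],c["dist"]).reshape(-1,2)
    D=np.c_[n,np.ones(len(n))]@c["R"];C=-c["R"].T@c["t"];return C+D*((z-C[2])/D[:,2])[:,None]
E
python3 - <<'E'
import pickle
from h import *
from plant import r
d=pickle.load(open("d0.pkl","rb"))
for n,box in(("top",(160,230,296,370)),("scene",(250,310,190,270))):
    c=d[n];h=cv2.cvtColor(c["img"],cv2.COLOR_BGR2HSV)
    m=np.zeros(h.shape[:2],np.uint8);a,b,e,f=box;m[a:b,e:f]=(h[a:b,e:f,1]<133)*255
    m=cv2.morphologyEx(m,cv2.MORPH_OPEN,np.ones((5,5)))
    k=max(cv2.findContours(m,0,cv2.CHAIN_APPROX_NONE)[0],key=cv2.contourArea)
    print(n,cv2.boundingRect(k),rect(rays(c,k.reshape(-1,2),.004)[:,:2]))
g=np.radians
for nm,p,a in(("kettle",(.6175,.157,.252),g(-13)),("up",(.6175,.157,.35),g(-13)),("card",(.54,-.19,.138),g(-13)),("bar",(.4815,.1925,.147),g(13.7)),("bar45",(.57,.215,.28),g(13.7))):
    for s in(0,np.pi):
        q=r.inverse_kinematics(np.array(p),down(a+s));print(nm,s>0,None if q is None else np.round(q,2))
E
```

```text
top (306, 170, 56, 54) (array([ 585.1, -206.9]), array([179. , 179.2]), 12.0)
scene (199, 260, 63, 45) (array([ 585.5, -209.3]), array([178.4, 179.7]), 12.2)
kettle False [-0.09  0.72 -0.44  1.5   0.34  1.   -0.84]
kettle True [ 0.24  0.96 -1.26  1.48  0.92  1.36  1.84]
up False [-0.02  0.65 -0.58  1.36  0.36  1.24 -0.85]
up True [ 0.23  0.84 -1.25  1.34  0.79  1.49  1.95]
card False [ 0.44  0.77 -0.32  1.81  0.39  0.62 -0.33]
card True [ 0.    0.81  0.45  1.84 -0.57  0.63 -2.56]
bar False [-0.23  0.72 -0.39  1.97  0.49  0.55 -0.72]
bar True [-0.81  0.78  0.58  1.99 -0.76  0.59 -2.61]
bar45 False [-0.08  0.68 -0.65  1.55  0.46  1.06 -0.61]
bar45 True [-0.99  0.97  1.3   1.6  -0.96  1.33 -2.45]
```

Run:
```python
from h import *
from plant import r
a=np.radians(-13)
r.move_linear(np.array([.22,-.58,.38]))
r.move_pose(np.array([.6175,.157,.40]),down(a))
s=r.state();c=r.read_camera("wrist")
W=world(c,s["tool_rot"],s["tcp_pos"]);z=W[...,2];cv2.imwrite("pics/w1.png",c["img"])
near=np.hypot(W[...,0]-.6175,W[...,1]-.157)<.08
g=near&(z>.245)&(z<.29)&(c["depth"]>0)
print(s["t"],s["tcp_pos"],g.sum(),W[g].mean(0),np.percentile(z[g],95),rect(W[g][:,:2]))
dark=g&(c["img"].max(2)<70);print(dark.sum(),rect(W[dark][:,:2]))
k=near&(z>.195)&(z<.212);print("rim",cv2.minEnclosingCircle((W[k][:,:2]*1000).astype(np.float32)),k.sum())
```

```text
4.1417 [0.61792092 0.15571009 0.39988325] 1765 [0.61977563 0.16290447 0.2680993 ] 0.2715513637655863 (array([619. , 159.4]), array([96.8, 16. ]), 78.2)
1538 (array([618.5, 158.7]), array([95.2, 15.1]), 77.9)
rim ((619.3998413085938, 160.00950622558594), 53.36537551879883) 1321
```

View pics/w1.png

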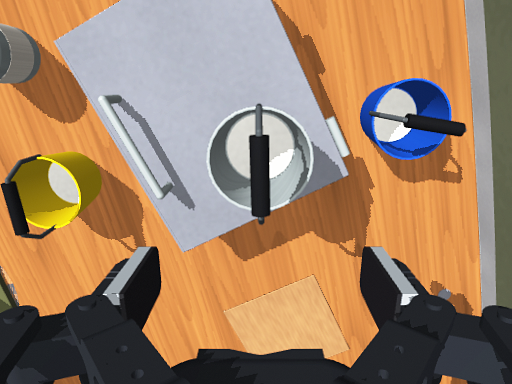

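Wrist view: the steel kettle (260,160) is below the fingers, and its grip (260,175) lies square to the closing line. The bar handle is at (135,145). Grip centre is (0.619, 0.159), yaw 78°.

Run:
```python
from h import *
from plant import r
R=down(np.radians(-12))
r.move_linear(np.array([.619,.159,.32]),R)
print(r.move_linear(np.array([.619,.159,.253]),R,feed=.06,threshold=8))
r.grasp(40);s=r.state();print(s["opening"],s["gripper_force"],s["tcp_pos"],s["wrist_force"])
r.move_linear(np.array([.619,.159,.35]),feed=.06);r.pause(.3)
s=r.state();print(s["t"],s["opening"],s["gripper_force"],s["tcp_pos"],s["wrist_force"])
```

```text
False
0.1698537262168892 38.98393392562866 [0.61869148 0.15915171 0.25309788] [-1.39792721 -0.27561687  0.91165057]
8.8583 0.1746804765373176 38.992663621902466 [0.61898234 0.15897302 0.34990823] [-0.93158832 -0.95341232 -4.64883692]
```

Run:
```python
from h import *
from plant import r
R=down(np.radians(-12))
r.move_linear(np.array([.585,-.208,.30]),R,feed=.12)
r.move_linear(np.array([.585,-.208,.165]),R,feed=.1);r.pause(.3)
print(r.state()["wrist_force"])
print(r.move_linear(np.array([.585,-.208,.1385]),R,feed=.025,threshold=2))
r.pause(.3)
s=r.state();print(s["t"],s["tcp_pos"],s["wrist_force"],s["opening"])
c=r.read_camera("scene");cv2.imwrite("pics/s2.png",cv2.resize(c["img"][170:330,130:330],None,fx=3,fy=3))
```

```text
[ 0.43464346  0.12768066 -4.15774165]
True
15.175 [ 0.58424599 -0.20783416  0.13898148] [-0.64470307 -0.04851242  7.73219016] 0.17168588464794157
```

View pics/s2.png

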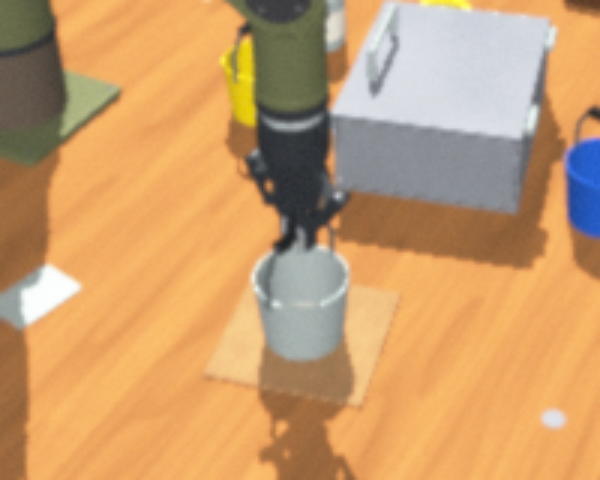

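The kettle stands upright on the middle of the card (crop 303,310), pressed down with about 12 N. I release, retreat, and check.

Run:
```python
from h import *
from plant import r
r.move_linear(r.state()["tcp_pos"]+[0,0,.0007],feed=.01)
r.let_go();r.pause(.3)
p=r.state()["tcp_pos"];r.move_linear(p+[0,0,.03],feed=.05);r.move_linear(p+[0,0,.16],feed=.15)
R=down(np.radians(13.7))
r.move_linear(np.array([.45,.14,.31]),R,feed=.25)
s=r.state();w=r.read_camera("wrist");c=r.read_camera("top")
W=world(c);z=W[...,2]
k=(np.hypot(W[...,0]-.585,W[...,1]+.208)<.09)&(z>.08)&(z<.1)
print(s["t"],"rim",cv2.minEnclosingCircle((W[k][:,:2]*1000).astype(np.float32)),np.median(W[k],0))
t=(np.hypot(W[...,0]-.585,W[...,1]+.208)<.09)&(z>.13);print("top",np.median(W[t],0),z[t].max())
V=world(w,s["tool_rot"],s["tcp_pos"]);z=V[...,2]
m=(z>.148)&(z<.175)&(np.hypot(V[...,0]-.4815,V[...,1]-.1925)<.09)&(w["depth"]>0)
print("bar",m.sum(),rect(V[m][:,:2]),np.percentile(z[m],[50,95]))
cv2.imwrite("pics/w3.png",w["img"]);cv2.imwrite("pics/t3.png",c["img"])
```

```text
20.0417 rim ((582.5740356445312, -207.6498565673828), 53.97554016113281) [ 0.58541062 -0.21151715  0.08644933]
top [ 0.58179988 -0.20629228  0.15363478] 0.1651937884854361
bar 1941 (array([480.4, 195.6]), array([ 10.2, 128.4]), 13.3) [0.16217312 0.16381811]
```

View pics/t3.png

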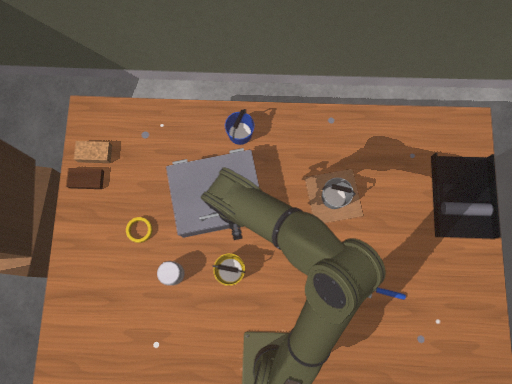

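The kettle stands on the card (338,194), its rim centre within 3 mm of the card's centre, and the lid is free. Refined bar centre is (0.4805, 0.195), yaw 13.4°. Now grasp the bar and swing the lid along the arc.

```bash
cat > arc.py <<'E'
from h import *
YAW=np.radians(13.4);bar=np.array([.4805,.195,.158]);ex=np.array([np.cos(YAW),np.sin(YAW),0]);ez=np.array([0,0,1.])
hinge=bar+.21*ex-.047*ez
def tcp(a): # TCP 11 mm below the bar axis, tool kept vertical
    return hinge+ex*(-.21*np.cos(a)+.047*np.sin(a))+ez*(.21*np.sin(a)+.047*np.cos(a))-.011*ez
RB=down(YAW)
E
python3 - <<'E'
from arc import *
from plant import r
print([r.inverse_kinematics(tcp(a),RB) is not None for a in np.linspace(0,.785,8)])
r.move_linear(tcp(0)+[0,0,.07],RB,feed=.15)
print(r.move_linear(tcp(0),RB,feed=.05,threshold=8))
r.grasp(60);s=r.state();print(s["t"],s["opening"],s["gripper_force"],s["tcp_pos"]-tcp(0),s["wrist_force"])
for a in(.1,.2):
    r.move_linear(tcp(a),RB,feed=.05)
    s=r.state();print(a,s["t"],s["opening"],s["gripper_force"],s["tcp_pos"]-tcp(a),s["wrist_force"])
E
```

```text
[True, True, True, True, True, True, True, True]
False
23.2917 0.09164976330217572 58.43617022037506 [1.90361874e-04 6.24745633e-05 1.44269342e-04] [0.48227344 0.45368171 1.35804257]
0.1 23.875 0.0890019219673948 58.26881289482117 [ 2.09375063e-05  6.13294380e-06 -2.16456135e-06] [ 1.91371252  1.04901384 -5.54550613]
0.2 24.4583 0.09393244608807463 58.326067328453064 [-1.80960117e-04 -4.47200536e-05  9.82274508e-05] [-0.92598684  1.62544508 -5.19555107]
```

Forces are small and consistent with the lid's weight. Continue to 45° and look.

Run:
```python
from arc import *
from plant import r
for a in np.linspace(.3,.785,6):
    r.move_linear(tcp(a),RB,feed=.05)
    s=r.state();print(round(a,2),s["t"],s["opening"],s["wrist_force"].round(1),np.abs(s["wrist_torque"]).max().round(2))
    if abs(s["wrist_force"]).max()>30: break
r.pause(.5);s=r.state();print(s["gripper_force"],s["wrist_force"])
c=r.read_camera("scene");W=world(c)
d=W-hinge;x=d@ex;z=d[...,2];y=d@np.array([-ex[1],ex[0],0])
m=(abs(y)<.16)&(x<-.02)&(z>.03)&(x>-.22)&(z+x<.05)&(c["img"].min(2)>90)
f=cv2.fitLine(np.c_[x[m],z[m]].astype(np.float32),cv2.DIST_HUBER,0,.01,.01).ravel();print(m.sum(),"lid angle",np.degrees(np.arctan(-f[1]/f[0])))
cv2.imwrite("pics/s4.png",cv2.resize(c["img"][120:320,170:380],None,fx=2.8,fy=2.8))
```

```text
0.3 25.0417 0.09368892948927988 [-3.3  0.8 -3.1] 0.93
0.4 25.6083 0.0937126788919763 [-5.7 -0.8 -0.2] 1.45
0.49 26.175 0.08695184735238701 [-6.9 -1.7  2.5] 1.58
0.59 26.7417 0.0912755461397116 [-8.  -3.1  3.8] 1.91
0.69 27.3083 0.09316976543450156 [-9.6 -3.   7.7] 2.06
0.78 27.875 0.0876120648943274 [-9.9 -4.5 10.9] 2.18
58.686912059783936 [-10.43965455  -3.57852673  10.43834837]
1840 lid angle 44.28549
```

View pics/s4.png

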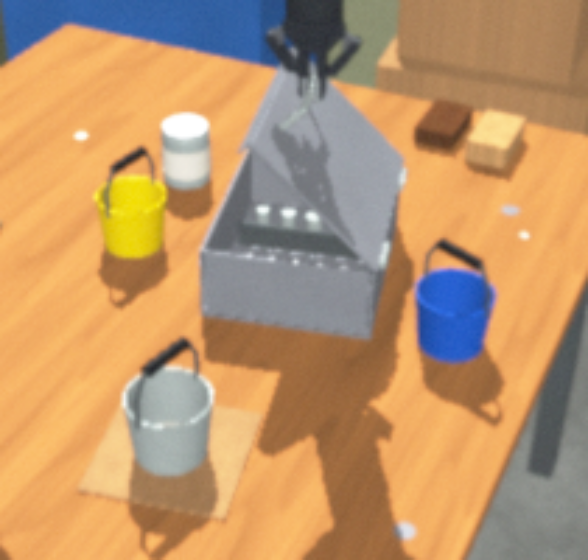

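The lid is held open at about 44° by the bar (crop 305,95), the kettle stands on the card (170,430), and nothing else touches the lid. Handing in.

```bash
python3 -c "
from plant import r
print(r.job_done(),r.state()['t'])"
```

```text
the job is handed in; nothing more can be done
the job is handed in; nothing more can be done
```

The kettle stands upright and released on the card, its rim measured within 3 mm of the card's centre; the gripper is holding the lid open at about 44°, and I handed the job in about 28 s into the run (no verdict was returned).

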